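# Close up the terminal blocks against the end bracket

## Robot

A 6-joint arm with a two-finger parallel gripper is mounted at the origin on the work surface. World frame = base frame: x ahead of the robot, y to its left, z up, the work surface at z = 0. Lengths are in m, angles in rad, forces in N, time in s.
With the tool pointing down it reaches from about 0.35 to 0.975 m from the base axis. Payload 4.9 kg.
Tool frame: the origin (TCP) lies at the very end of the fingers, on their centre line; the grasp point (between the pads) lies 19 mm behind it; z points along the fingers, x is the direction in which the jaws open and shut, and the axes are right-handed (so a half turn about z gives the same grasp; the last joint's range is limited). The gripper opens to 85 mm and grips with 20 to 120 N. Pads are 22 mm wide; open, the fingers measure 114 mm over their backs; the gripper's body (76 mm by 85 mm) begins 54 mm behind the grasp point. The pads swing forward as they close: fully open they stand 13 mm farther back than shut.
Start: joints at [-1.379, 0.053, 1.613, -0, 1.476, -0.119], TCP at [0.191, -0.595, 0.231] pointing down, gripper open.
Joint ranges: [-3.01, 3.01], [-1.01, 2.22], [0.06, 2.58], [-1.02, 4.17], [0.09, 2.62], [-3.14, 3.14]. Speed limits (rad/s): [2.57, 2.57, 3.14, 3.14, 3.14, 3.14].

## Interface

Orientations are given as a unit quaternion [w, x, y, z].
In Python, from plant import * gives the robot as it stands.
- The arm moves only by the shell command python3 -m inch 'ROWS'. ROWS is text: rows parted by semicolons, each of 7 numbers parted by spaces: the shift along the tool's x, y, z in m, then the turn, a rotation vector about the tool's x, y, z in rad, then the closure, from 0 (fully open) to 1 (shut). A call has 1 to 10 rows; each row shifts and turns the commanded pose from where the row before left it, along the tool's axes as they then stand; what a row does not reach is not made up. A row lasts 1/12 s, in which the tool goes at most 41.7 mm and 7.16 degrees, less where a joint would pass 70% of its speed; a pose out of reach is approached as far as the arm can. A call with a gripper value outside its range is refused whole. The fingers move at their own pace and stop on an object; the grip force is fixed at half the most. Time passes only in rows, so rows that do not move let the fingers close. It gives the time, the measured TCP pose, the force and the opening at its end, in the units of the state.
- state(): the state, without advancing time (a new reading comes with each control period).
- grab_frame(name): name is "scene" or "top" or "wrist"; returns the picture (400x640x3 uint8, blue, green, red); there is no depth.
- camera_info(name): a dict with "vertical_fov" (degrees; the focal length in pixels is half the picture's height over the tangent of half this angle, whatever the lens; pixels are square), "cx", "cy" (the principal point, pixels), "origin" and "rotation" of the camera in the world. Camera axes: x right, y down, z forward; pixel columns grow to the right and rows downward; lengths in m; the calibration is good to about 2 mm. A picture is of the moment at which its call begins: read the wrist's pose just before it. camera_info takes no time and is no camera call; for the wrist camera it gives the pose at the moment of the call.
- job_done(): hands the job in, once; it reports no verdict.
The state is a dict: "time": time; "joint_pos": joint angles; "joint_vel": joint speeds; "joint_efforts": joint torques, N m; "tool_pos": TCP position; "tool_rot": TCP orientation; "contact_force": force on the tool from outside, world axes, zero at the start; "ft_torque": the same for the moment, N m; "gripper_width": opening from 0.0 (shut) to 1.0 (fully open).
Only numpy, scipy, OpenCV 4.12 (cv2) and the standard library are available. Lean on these libraries where they do the work, as an engineer would, in place of code of your own. Each camera call takes 0.05 s, during which the arm holds its last target.

## Task

Five terminal blocks stand side by side in the middle of the mounting rail. With a fingertip behind the last block, push the whole row gently along the rail, as one train, until it sits snug against the black end bracket (not the white circuit breaker at the other end) with no gaps left, then take the hand away. Do not grip, tip or lift the blocks, and leave the loose tools and parts around where they lie.

Things in the scene. Friction and masses are not known exactly. Their poses are not given: they have to be found in the camera images.
- panel: Flat metal mounting plate fixed on the bench: 270 mm (its x) by 500 mm (its y), 3 mm thick. Origin: centre of its underside, at bench height. Parallel to the rail runs a grey slotted wiring duct, 43 mm wide, up to 45 mm above the bench, centred at panel x = +105 mm. The loose screwdriver and the spare block lie on its strip x = -135 to -50 mm.
- rail (a point): Middle of the top of the 35 mm wide top-hat mounting rail on the panel: 18 mm above the bench, straight above the panel's origin. The rail is 440 mm long and runs along this frame's y axis.
- end_bracket: The end bracket: a narrow black clamp with one screw on top and orange marks on its shoulders, fixed immovably on the rail near one of its ends (either end, it varies). It is the stop. 10 mm thick along the rail, 50 mm across it, 40 mm above the rail top. Origin at the centre of its foot, on the rail top; its y axis lies along the rail, as the panel's.
- breaker: A white two-pole circuit breaker with a black toggle, fixed on the rail near the end opposite to the end bracket: 36 mm along the rail, 85 mm across it, 66 mm above the rail top. Origin at the centre of its foot, on the rail top. It is not the stop.
- block_a: Terminal block of the row, grey, about 70 g. 16 mm thick along the rail (its y), 56 mm across it (its x) up to 22 mm height, then 44 mm to 34 mm, 24 mm to its top 45 mm above the rail; flat upright faces. Origin: centre of its foot, on the rail top. Claws under the rail edges, 1 mm play: slides along (about 0.5 N), cannot come off. The five start touching near mid-rail, in any colour order.
- block_b: Terminal block of the row, grey, about 70 g. 16 mm thick along the rail (its y), 56 mm across it (its x) up to 22 mm height, then 44 mm to 34 mm, 24 mm to its top 45 mm above the rail; flat upright faces. Origin: centre of its foot, on the rail top. Claws under the rail edges, 1 mm play: slides along (about 0.5 N), cannot come off. The five start touching near mid-rail, in any colour order.
- block_c: Terminal block of the row, grey, about 70 g. 16 mm thick along the rail (its y), 56 mm across it (its x) up to 22 mm height, then 44 mm to 34 mm, 24 mm to its top 45 mm above the rail; flat upright faces. Origin: centre of its foot, on the rail top. Claws under the rail edges, 1 mm play: slides along (about 0.5 N), cannot come off. The five start touching near mid-rail, in any colour order.
- block_d: Terminal block of the row, blue, about 70 g. 16 mm thick along the rail (its y), 56 mm across it (its x) up to 22 mm height, then 44 mm to 34 mm, 24 mm to its top 45 mm above the rail; flat upright faces. Origin: centre of its foot, on the rail top. Claws under the rail edges, 1 mm play: slides along (about 0.5 N), cannot come off. The five start touching near mid-rail, in any colour order.
- block_e: Terminal block of the row, green with yellow marks, about 70 g. 16 mm thick along the rail (its y), 56 mm across it (its x) up to 22 mm height, then 44 mm to 34 mm, 24 mm to its top 45 mm above the rail; flat upright faces. Origin: centre of its foot, on the rail top. Claws under the rail edges, 1 mm play: slides along (about 0.5 N), cannot come off. The five start touching near mid-rail, in any colour order.
- screwdriver: Bystander: loose screwdriver with an orange handle, 190 mm long, up to about 30 mm high, lying on the panel's near strip.
- spare_block: Bystander: a grey terminal block like those of the row, lying loose on its flat side (16 mm high) on the panel's near strip. Not part of the row.
- multimeter: Bystander: yellow and black hand-held multimeter lying on the bench to the left, 190 x 90 x 45 mm.
- pliers: Bystander: pliers with blue handles, 170 mm long, lying on the bench to the right.
- solvent: Bystander: closed white plastic bottle with a red cap, 62 mm in diameter, 150 mm high, standing at the left, farther back.
- rail_offcut: Bystander: loose 130 mm piece of mounting rail, 35 mm wide and 15 mm high, lying on the bench to the right.
- parts_bin: Bystander: open blue plastic bin with spare terminal blocks, 160 x 100 x 50 mm, at the right, farther back.

How it is judged:
By the outcome, as a careful person would: the job done as asked, in the order asked, and still so for the second after the job is handed in, with the robot touching nothing.
It also fails if it takes over 38 s, if anything falls off the work surface, if the arm or the gripper's body presses on something with over 40 N, if the wrist force passes 120 N, or if a joint passes its speed limit or range.

## Working session

There is one attempt and no reset: what is moved stays moved. The work goes in short steps, Python scripts to look and compute and a shell command to move; the robot and the scene stay as the last step left them, time stands still between calls to the robot, and variables do not carry over. Pictures are saved under pics/ and viewed, and the job is handed in when it is done.

```bash
mkdir -p pics; ls
python3 - <<'E'
from plant import *
import cv2
for n in ["scene","top"]:
    cv2.imwrite(f"pics/{n}0.png",grab_frame(n)); i=camera_info(n); print(n,i)
s=state(); print(s)
E
```

```text
pics
scene {'vertical_fov': 47.52921136604903, 'cx': 324.802293352226, 'cy': 194.43761641249634, 'origin': array([0.97101829, 0.89717955, 0.82211174]), 'rotation': array([-0.11178697,  0.19966445,  0.87222577, -0.43227305])}
top {'vertical_fov': 50.5044622228475, 'cx': 322.8458007341227, 'cy': 198.2510827896575, 'origin': array([0.30261745, 0.02407346, 1.35303312]), 'rotation': array([ 0.05129801, -0.69819146,  0.71199119, -0.05445867])}
{'time': 0.1, 'joint_pos': array([-1.37901131e+00,  5.33246559e-02,  1.61411220e+00, -2.04050265e-05,
        1.47600154e+00, -1.18974834e-01]), 'joint_vel': array([ 0.00205973, -0.00092797, -0.00302582, -0.00053923, -0.0013221 ,
        0.00191229]), 'joint_efforts': array([-1.56108131e-04, -3.94908679e+01, -3.71361530e+01, -1.98456728e-04,
        3.92823436e-03, -1.22579101e-05]), 'tool_pos': array([ 0.19101905, -0.59452082,  0.23019157]), 'tool_rot': array([-6.20946605e-04,  8.08016995e-01, -5.89158454e-01, -6.82802709e-04]), 'contact_force': array([ 0.00267283,  0.06813367, -0.30794541]), 'ft_torque': array([-0.01477849, -0.00198942,  0.01468219]), 'gripper_width': 1.0002904266741712}
```

View pics/scene0.png

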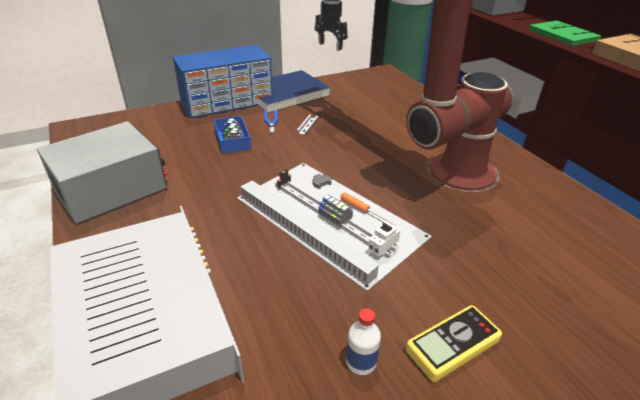

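View pics/top0.png

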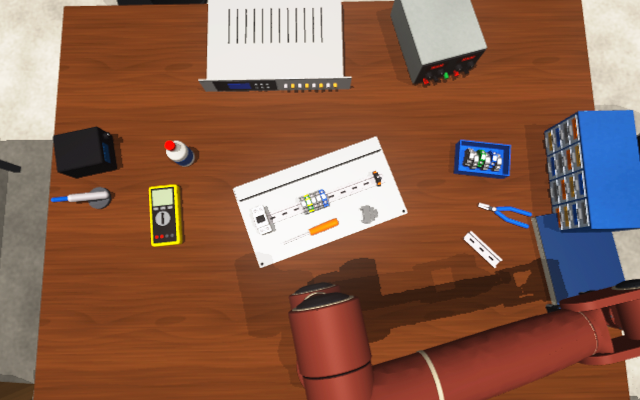

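Top view: bracket at about (377,179), breaker at (262,219), row at about (315,201). I'll enlarge that region.

Run:
```python
import cv2
im=cv2.imread("pics/top0.png")
c=im[130:275,225:415]
cv2.imwrite("pics/topz.png",cv2.resize(c,None,fx=4.1,fy=4.1,interpolation=cv2.INTER_CUBIC))
im=cv2.imread("pics/scene0.png")
c=im[155:290,235:435]
cv2.imwrite("pics/scz.png",cv2.resize(c,None,fx=4,fy=4,interpolation=cv2.INTER_CUBIC))
```

```text
(no output)
```

View pics/topz.png

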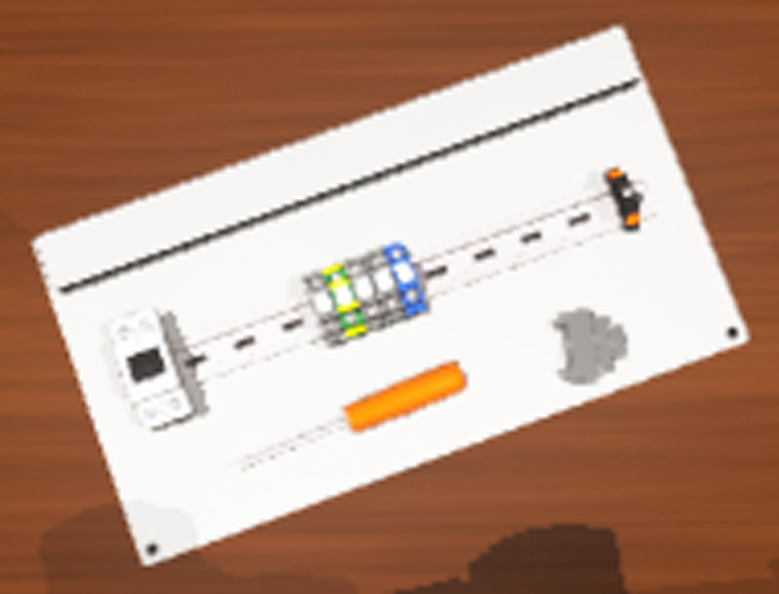

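View pics/scz.png

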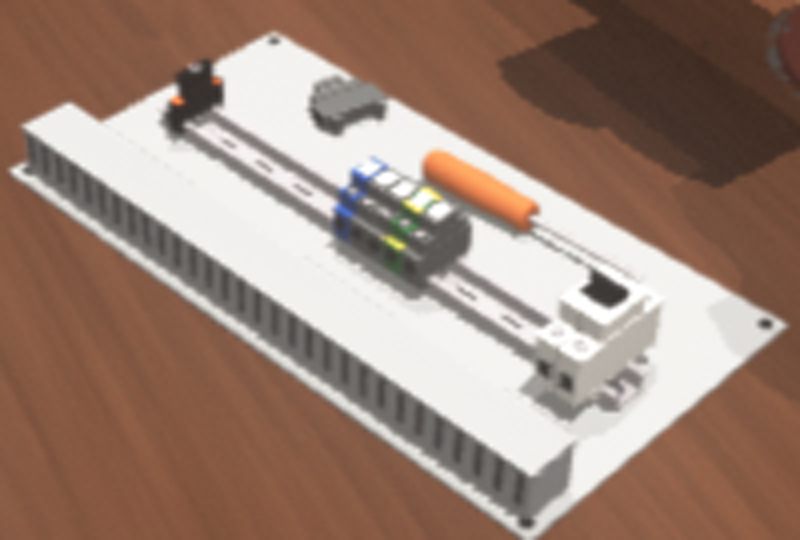

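```bash
cat > h.py <<'E'
import numpy as np, cv2
from scipy.spatial.transform import Rotation as R
from plant import *
def cam(n):
    i=camera_info(n); f=200/np.tan(np.radians(i["vertical_fov"])/2)
    q=i["rotation"]; return f,i["cx"],i["cy"],np.array(i["origin"]),R.from_quat([q[1],q[2],q[3],q[0]]).as_matrix()
def ray(C,u,v,z):
    f,cx,cy,o,M=C; d=M@np.array([(u-cx)/f,(v-cy)/f,1]); return o+d*(z-o[2])/d[2]
def proj(C,p):
    f,cx,cy,o,M=C; d=M.T@(np.array(p)-o); return f*d[0]/d[2]+cx, f*d[1]/d[2]+cy
E
python3 - <<'E'
from h import *
C=cam("top"); Z=lambda a,b:(225+(a+.5)/4.1-.5,130+(b+.5)/4.1-.5)
nl=ray(C,*Z(145,565),.003); nr=ray(C,*Z(748,340),.003)
print(nl,nr,np.linalg.norm(nl-nr))
ey=(nl-nr)/np.linalg.norm(nl-nr); ex=np.array([ey[1],-ey[0],0])
O=(nl+nr)/2+.135*ex; O[2]=0
print(O,ex,ey,np.degrees(np.arctan2(ex[1],ex[0])))
def P(a,b,z):
    p=ray(C,*Z(a,b),z)-O; return (p@ex*1e3).round(1),(p@ey*1e3).round(1)
print("bracket",P(624,195,.058), P(612,173,.04),P(632,228,.04))
print("blocks top blue end", P(408,262,.063),"grey end",P(318,290,.063))
print("dashes",P(437,272,.018),P(585,219,.018),P(195,360,.018))
print("far corners", P(33,240,.045),P(622,27,.045))
print("breaker toggle", P(147,363,.09))
S=cam("scene"); Y=lambda a,b:(235+(a+.5)/4-.5,155+(b+.5)/4-.5)
for n,a,b,z in [("c fr",270,33,.003),("nl",785,325,.003),("fl",527,540,.003),("far right",12,170,.003)]:
    p=ray(S,*Y(a,b),z)-O; print(n,p@ex*1e3,p@ey*1e3)
E
```

```text
[0.29028279 0.21776051 0.003     ] [ 0.45461261 -0.25299572  0.003     ] 0.49861379561464597
[0.49990525 0.02687479 0.        ] [0.94412998 0.32957334 0.        ] [-0.32957334  0.94412998  0.        ] 19.242880804218377
bracket (np.float64(-1.6), np.float64(-189.9)) (np.float64(20.3), np.float64(-191.1)) (np.float64(-25.2), np.float64(-189.8))
blocks top blue end (np.float64(6.3), np.float64(-17.9)) grey end (np.float64(9.9), np.float64(52.8))
dashes (np.float64(-2.1), np.float64(-39.1)) (np.float64(-3.1), np.float64(-162.2)) (np.float64(-1.5), np.float64(160.0))
far corners (np.float64(124.5), np.float64(243.4)) (np.float64(124.8), np.float64(-239.8))
breaker toggle (np.float64(-1.5), np.float64(188.3))
c fr -129.64113112416334 -253.84870435339886
nl -132.81195547802682 247.47080259205597
fl 136.16142014005 247.11007939663267
far right 135.2550919710958 -250.71004013508556
```

```bash
python3 -m inch '-0.02 -0.034 0 0 0 -0.025 1;-0.02 -0.034 0 0 0 0 1;-0.02 -0.034 0 0 0 0 1;-0.02 -0.034 0 0 0 0 1;-0.02 -0.034 0 0 0 0 1;-0.02 -0.034 0 0 0 0 1;-0.02 -0.034 0 0 0 0 1;-0.02 -0.034 0 0 0 0 1;-0.02 -0.034 0 0 0 0 1;-0.02 -0.034 0 0 0 0 1'
cat >> h.py <<'E'
O=np.array([.49991,.02687,0]);ex=np.array([.94413,.32957,0]);ey=np.array([-.32957,.94413,0])
def st():
    s=state(); p=s["tool_pos"]-O; q=s["tool_rot"]; M=R.from_quat([q[1],q[2],q[3],q[0]]).as_matrix(); F=s["contact_force"]
    print("t",round(s["time"],2),"panel mm",(1e3*np.array([p@ex,p@ey,p[2]])).round(1),"xaxis",M[:,0].round(3),"z",M[:,2].round(3),"F panel",np.round([F@ex,F@ey,F[2]],2),"w",round(s["gripper_width"],2))
E
python3 -c "
from h import *
st()"
```

```text
time: 0.93
tool_pos: [0.4477, -0.2929, 0.2309]
tool_rot: [-0.0, 0.815, -0.579, -0.0]
contact_force: [0.7, -0.3, 0.0]
gripper_width: -0.003
t 0.93 panel mm [-154.7 -284.7  230.9] xaxis [ 0.329 -0.944 -0.   ] z [-0.  0. -1.] F panel [ 0.58 -0.53  0.  ] w -0.0
```

```bash
python3 -m inch '-0.036 -0.0155 0 0 0 0 1;-0.036 -0.0155 0 0 0 0 1;-0.036 -0.0155 0 0 0 0 1;-0.036 -0.0155 0 0 0 0 1;-0.036 -0.0155 0 0 0 0 1;-0.036 -0.0155 0 0 0 0 1;-0.036 -0.0155 0 0 0 0 1;-0.036 -0.0155 0 0 0 0 1;-0.036 -0.0155 0 0 0 0 1;-0.036 -0.0155 0 0 0 0 1'
python3 -m inch '-0.02 0 0 0 0 0 1;-0.015 0 0 0 0 0 1;0 0 0 0 0 0 1;0 0 0 0 0 0 1'
python3 -c "
from h import *
st(); print(camera_info('wrist'))
cv2.imwrite('pics/w1.png',grab_frame('wrist'))"
```

```text
time: 1.77
tool_pos: [0.4741, 0.0981, 0.231]
tool_rot: [0.0, 0.815, -0.579, -0.0]
contact_force: [0.4, -0.3, -0.1]
gripper_width: 0.0
time: 2.1
tool_pos: [0.4628, 0.1296, 0.2308]
tool_rot: [0.0, 0.816, -0.578, -0.0]
contact_force: [0.0, 0.3, -0.3]
gripper_width: 0.001
t 2.1 panel mm [ -1.2 109.2 230.8] xaxis [ 0.331 -0.944  0.   ] z [-0.001 -0.    -1.   ] F panel [ 0.16  0.31 -0.34] w 0.0
{'vertical_fov': 59.8977983382709, 'cx': 321.07661058048365, 'cy': 192.39347231408848, 'origin': array([0.53997013, 0.15587144, 0.37415427]), 'rotation': array([ 0.13087845,  0.80480788, -0.57143952, -0.09280075])}
```

View pics/w1.png

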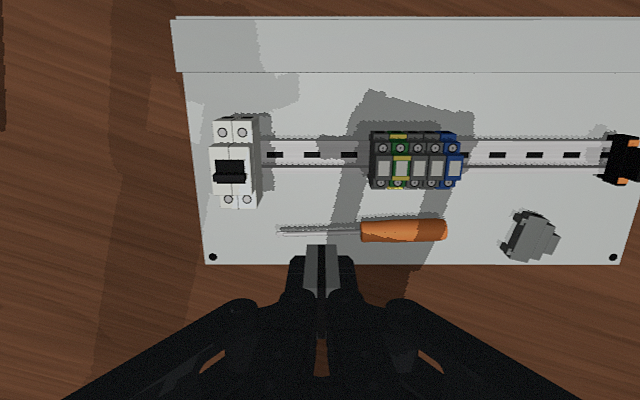

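The wrist view shows the row from u≈369 to 463, the breaker's right side at u≈260, the bracket at about (618,160), and the fingertips at about (320,250). Next I'll measure the row ends, rail edges and bracket.

Run:
```python
from h import *
im=cv2.imread("pics/w1.png"); cv2.imwrite("pics/w1z.png",cv2.resize(im[100:220,200:400],None,fx=4,fy=4,interpolation=cv2.INTER_CUBIC));cv2.imwrite("pics/w1y.png",cv2.resize(im[100:220,440:640],None,fx=4,fy=4,interpolation=cv2.INTER_CUBIC))
C=cam("wrist")
def P(u,v,z): p=ray(C,u,v,z)-O; return (1e3*p@ex).round(1),(1e3*p@ey).round(1)
for n,u,v,z in [("screw L",213,257,.003),("screw R",613,257,.003),("rail edge far",300,138,.018),("rail near",300,166,.018),("rail far R",550,138,.018),("rail near R",550,166,.018),("row grey top",375,168,.063),("row grey foot",369,160,.04),("row blue top",462,168,.063),("brk",620,160,.058)]: print(n,P(u,v,z))
for p in [(0,55,18),(0,55,63),(0,-25,63),(0,-185,18),(0,-185,58),(-1.2,109,231)]:
    print(p,np.round(proj(C,O+ex*p[0]/1e3+ey*p[1]/1e3+np.array([0,0,p[2]/1e3]))))
```

```text
screw L (np.float64(-125.3), np.float64(237.9))
screw R (np.float64(-125.9), np.float64(-243.1))
rail edge far (np.float64(20.4), np.float64(129.4))
rail near (np.float64(-9.2), np.float64(130.1))
rail far R (np.float64(20.1), np.float64(-127.7))
rail near R (np.float64(-9.5), np.float64(-133.8))
row grey top (np.float64(0.2), np.float64(58.0))
row grey foot (np.float64(2.4), np.float64(60.6))
row blue top (np.float64(0.0), np.float64(-22.4))
brk (np.float64(6.2), np.float64(-170.7))
(0, 55, 18) [372. 157.]
(0, 55, 63) [378. 168.]
(0, -25, 63) [465. 168.]
(0, -185, 18) [601. 157.]
(0, -185, 58) [633. 166.]
(-1.2, 109, 231) [319. 261.]
```

View pics/w1z.png

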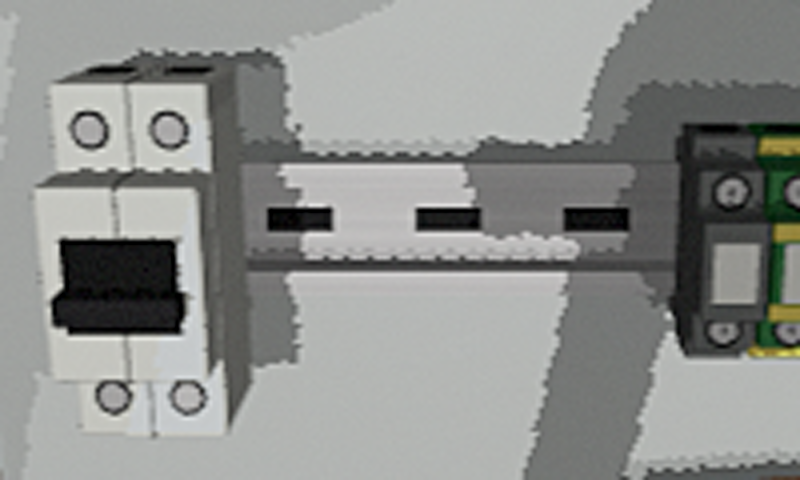

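View pics/w1y.png

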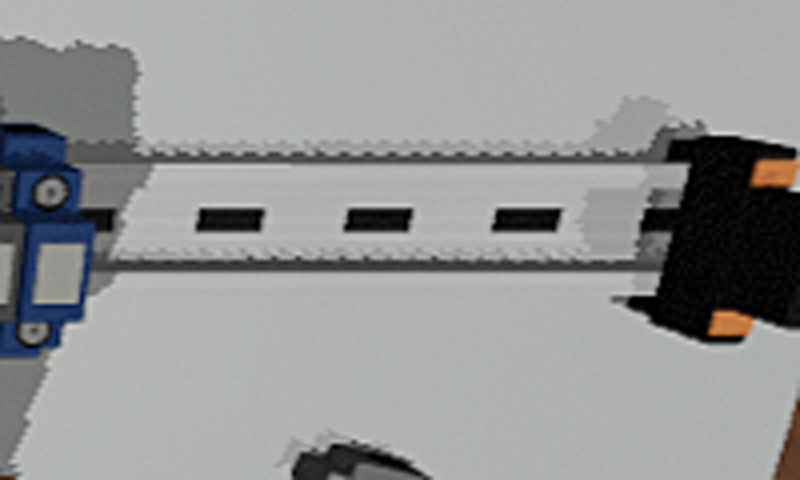

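```bash
python3 -m inch '0 -0.001 0.03 0 0 0 1;0 0 0.03 0 0 0 1;0 0 0.03 0 0 0 1;0 0 0.03 0 0 0 1;0 0 0.03 0 0 0 1;0 0 0.02 0 0 0 1;0 0 0.015 0 0 0 1;0 0 0.01 0 0 0 1;0 0 0.002 0 0 0 1;0 0 0 0 0 0 1'
python3 -c "
from h import *
st()
cv2.imwrite('pics/w2.png',grab_frame('wrist'));im=grab_frame('scene')[155:290,235:435];cv2.imwrite('pics/s2.png',cv2.resize(im,None,fx=4,fy=4,interpolation=cv2.INTER_CUBIC))"
```

```text
time: 2.98
tool_pos: [0.4641, 0.1288, 0.034]
tool_rot: [0.0, 0.815, -0.579, -0.0]
contact_force: [0.5, 0.1, 0.9]
gripper_width: 0.003
t 2.98 panel mm [ -0.2 108.1  34. ] xaxis [ 0.328 -0.945 -0.   ] z [-0.001 -0.    -1.   ] F panel [ 0.47 -0.07  0.89] w 0.0
```

View pics/w2.png

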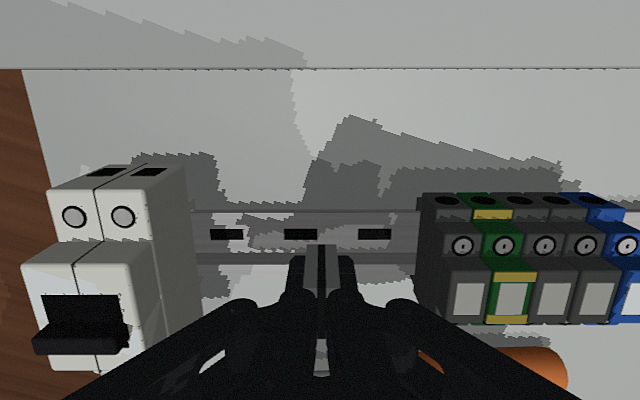

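View pics/s2.png

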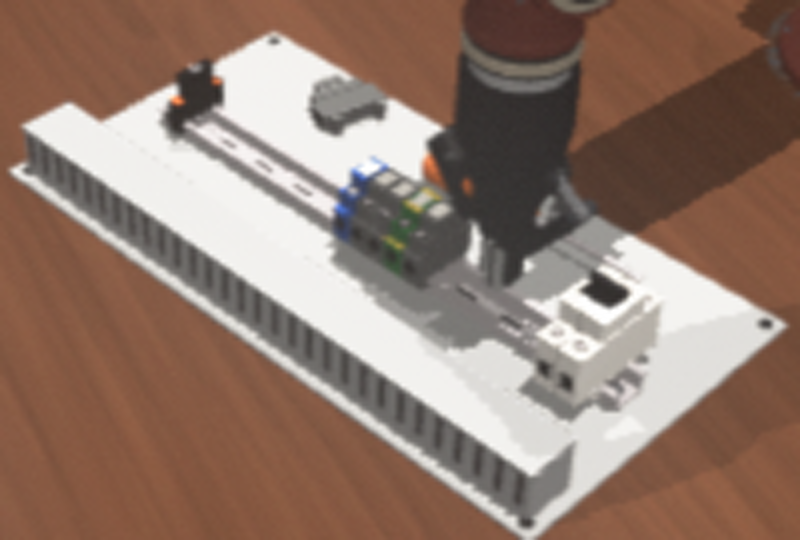

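```bash
python3 -m inch '0.004 0 0 0 0 0 1;0.005 0 0 0 0 0 1;0.005 0 0 0 0 0 1;0.005 0 0 0 0 0 1;0.004 0 0 0 0 0 1;0.003 0 0 0 0 0 1;0.002 0 0 0 0 0 1;0.001 0 0 0 0 0 1;0.001 0 0 0 0 0 1;0 0 0 0 0 0 1'
python3 -c "
from h import *
st()
cv2.imwrite('pics/w3.png',grab_frame('wrist'))"
```

```text
time: 3.92
tool_pos: [0.474, 0.1011, 0.0342]
tool_rot: [0.0, 0.815, -0.579, -0.0]
contact_force: [0.1, -0.2, -0.3]
gripper_width: 0.0
t 3.92 panel mm [-0.  78.6 34.2] xaxis [ 0.329 -0.944 -0.   ] z [-0.  0. -1.] F panel [ 0.07 -0.21 -0.28] w 0.0
```

View pics/w3.png

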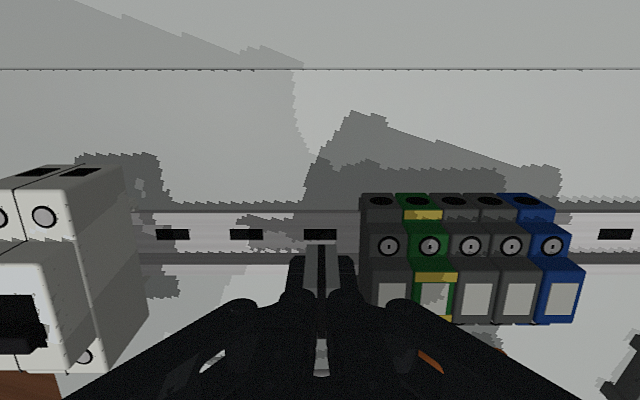

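```bash
python3 -m inch '0.001 0 0 0 0 0 1;0.001 0 0 0 0 0 1;0.001 0 0 0 0 0 1;0.001 0 0 0 0 0 1;0.001 0 0 0 0 0 1;0 0 0 0 0 0 1'
python3 -c "
from h import *
st()"
python3 -m inch '0.001 0 0 0 0 0 1;0.001 0 0 0 0 0 1;0.001 0 0 0 0 0 1;0.001 0 0 0 0 0 1;0.001 0 0 0 0 0 1;0.001 0 0 0 0 0 1'
python3 -c "
from h import *
st()
cv2.imwrite('pics/w4.png',grab_frame('wrist'));im=grab_frame('scene')[155:290,235:435];cv2.imwrite('pics/s4.png',cv2.resize(im,None,fx=4,fy=4,interpolation=cv2.INTER_CUBIC))"
```

```text
time: 4.47
tool_pos: [0.4757, 0.0963, 0.0343]
tool_rot: [-0.0, 0.815, -0.579, 0.0]
contact_force: [0.9, 1.0, -0.4]
gripper_width: 0.002
t 4.47 panel mm [ 0.  73.6 34.3] xaxis [ 0.329 -0.944  0.   ] z [ 0. -0. -1.] F panel [ 1.15  0.66 -0.44] w 0.0
time: 4.97
tool_pos: [0.4776, 0.0909, 0.0343]
tool_rot: [-0.0, 0.815, -0.579, -0.0]
contact_force: [-0.7, 2.2, 0.4]
gripper_width: 0.004
t 4.97 panel mm [ 0.1 67.8 34.3] xaxis [ 0.33  -0.944 -0.   ] z [-0.  0. -1.] F panel [0.02 2.31 0.4 ] w 0.0
```

View pics/w4.png

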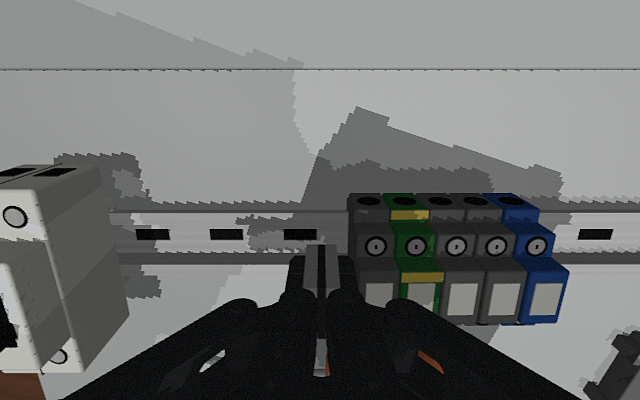

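View pics/s4.png

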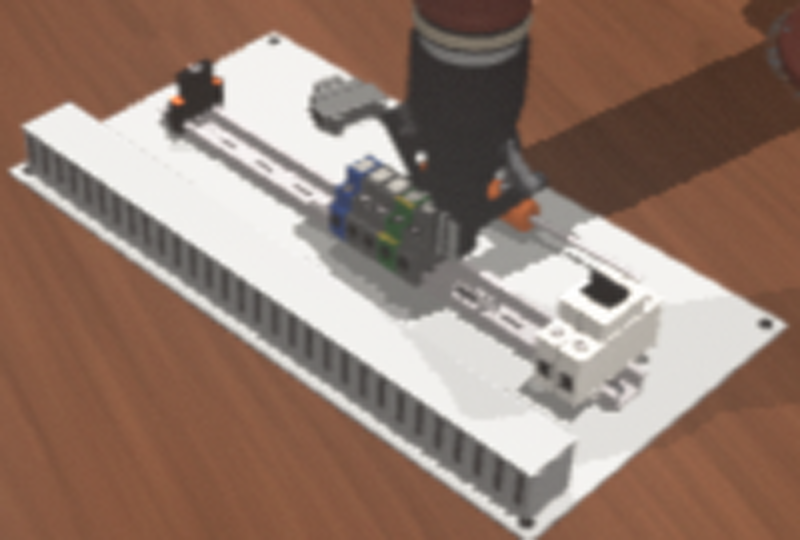

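Contact was made at TCP panel y≈71 with about 2.3 N, matching the friction of five sliding blocks. I'll keep pushing steadily.

```bash
for i in 1; do python3 -m inch '0.002 0 0 0 0 0 1;0.0025 0 0 0 0 0 1;0.0025 0 0 0 0 0 1;0.0025 0 0 0 0 0 1;0.0025 0 0 0 0 0 1;0.0025 0 0 0 0 0 1;0.0025 0 0 0 0 0 1;0.0025 0 0 0 0 0 1;0.0025 0 0 0 0 0 1;0.0025 0 0 0 0 0 1'; done
python3 -c "
from h import *
st()"
python3 -m inch '0.0025 0 0 0 0 0 1;0.0025 0 0 0 0 0 1;0.0025 0 0 0 0 0 1;0.0025 0 0 0 0 0 1;0.0025 0 0 0 0 0 1;0.0025 0 0 0 0 0 1;0.0025 0 0 0 0 0 1;0.0025 0 0 0 0 0 1;0.0025 0 0 0 0 0 1;0.0025 0 0 0 0 0 1'
python3 -c "
from h import *
st()"
python3 -m inch '0.0025 0 0 0 0 0 1;0.0025 0 0 0 0 0 1;0.0025 0 0 0 0 0 1;0.0025 0 0 0 0 0 1;0.0025 0 0 0 0 0 1;0.0025 0 0 0 0 0 1;0.0025 0 0 0 0 0 1;0.0025 0 0 0 0 0 1;0.0025 0 0 0 0 0 1;0.0025 0 0 0 0 0 1'
python3 -c "
from h import *
st()
cv2.imwrite('pics/w5.png',grab_frame('wrist'))"
```

```text
time: 5.9
tool_pos: [0.4858, 0.0675, 0.0343]
tool_rot: [-0.0, 0.815, -0.579, -0.0]
contact_force: [-0.7, 1.9, 1.5]
gripper_width: 0.001
t 5.9 panel mm [ 0.  43.  34.3] xaxis [ 0.329 -0.944 -0.   ] z [-0.  0. -1.] F panel [-0.07  2.01  1.51] w 0.0
time: 6.73
tool_pos: [0.494, 0.0439, 0.0343]
tool_rot: [0.0, 0.815, -0.579, -0.0]
contact_force: [-0.8, 3.4, 1.9]
gripper_width: -0.002
t 6.73 panel mm [ 0.  18.  34.3] xaxis [ 0.33  -0.944 -0.   ] z [-0.  0. -1.] F panel [0.33 3.52 1.91] w -0.0
time: 7.57
tool_pos: [0.5022, 0.0202, 0.0343]
tool_rot: [-0.0, 0.815, -0.579, 0.0]
contact_force: [-1.2, 3.2, 2.8]
gripper_width: 0.001
t 7.57 panel mm [ 0.  -7.  34.3] xaxis [ 0.33  -0.944  0.   ] z [ 0. -0. -1.] F panel [-0.03  3.43  2.82] w 0.0
```

View pics/w5.png

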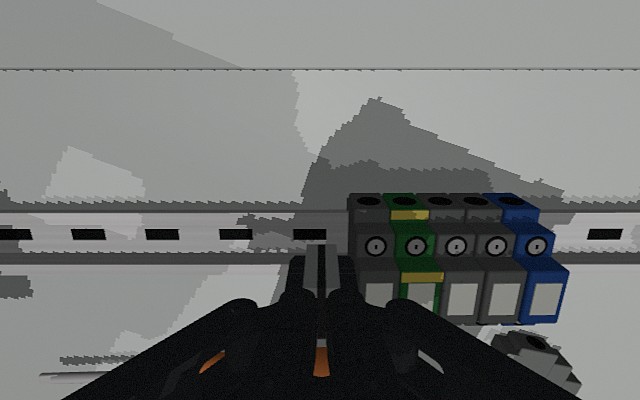

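```bash
python3 -m inch '0.0025 0 0 0 0 0 1;0.0025 0 0 0 0 0 1;0.0025 0 0 0 0 0 1;0.0025 0 0 0 0 0 1;0.0025 0 0 0 0 0 1;0.0025 0 0 0 0 0 1;0.0025 0 0 0 0 0 1;0.0025 0 0 0 0 0 1;0.0025 0 0 0 0 0 1;0.0025 0 0 0 0 0 1'
python3 -m inch '0.0025 0 0 0 0 0 1;0.0025 0 0 0 0 0 1;0.0025 0 0 0 0 0 1;0.0025 0 0 0 0 0 1;0.0025 0 0 0 0 0 1;0.0025 0 0 0 0 0 1;0.0025 0 0 0 0 0 1;0.0025 0 0 0 0 0 1;0.0025 0 0 0 0 0 1;0.0025 0 0 0 0 0 1'
python3 -c "
from h import *
st()"
python3 -m inch '0.002 0 0 0 0 0 1;0.002 0 0 0 0 0 1;0.002 0 0 0 0 0 1;0.002 0 0 0 0 0 1;0.002 0 0 0 0 0 1;0.002 0 0 0 0 0 1;0.002 0 0 0 0 0 1;0.002 0 0 0 0 0 1;0 0 0 0 0 0 1'
python3 -c "
from h import *
st()
cv2.imwrite('pics/w6.png',grab_frame('wrist'))"
```

```text
time: 8.45
tool_pos: [0.5105, -0.0034, 0.0343]
tool_rot: [0.0, 0.815, -0.579, -0.0]
contact_force: [-1.0, 2.3, 1.8]
gripper_width: 0.001
time: 9.28
tool_pos: [0.5187, -0.027, 0.0343]
tool_rot: [0.0, 0.815, -0.579, -0.0]
contact_force: [-1.4, 2.4, 1.7]
gripper_width: 0.001
t 9.28 panel mm [  0.  -57.   34.3] xaxis [ 0.329 -0.944  0.   ] z [-0. -0. -1.] F panel [-0.52  2.75  1.71] w 0.0
time: 10.03
tool_pos: [0.5241, -0.0424, 0.0343]
tool_rot: [0.0, 0.815, -0.579, 0.0]
contact_force: [-0.6, 2.2, 0.6]
gripper_width: 0.0
t 10.03 panel mm [  0.  -73.3  34.3] xaxis [ 0.329 -0.944  0.001] z [ 0.    -0.001 -1.   ] F panel [0.17 2.3  0.64] w 0.0
```

View pics/w6.png

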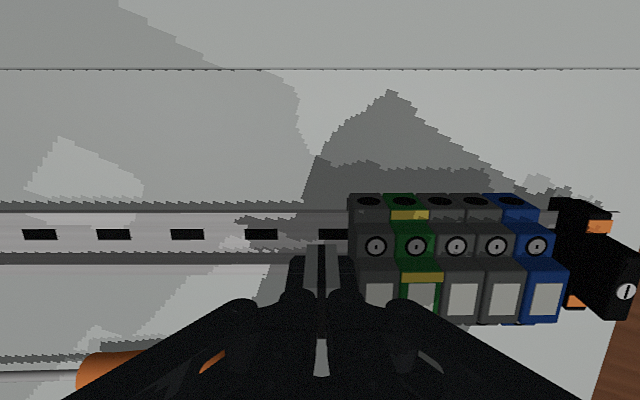

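```bash
python3 -m inch '0.001 0 0 0 0 0 1;0.001 0 0 0 0 0 1;0.001 0 0 0 0 0 1;0.001 0 0 0 0 0 1;0.001 0 0 0 0 0 1;0.001 0 0 0 0 0 1;0.001 0 0 0 0 0 1;0.001 0 0 0 0 0 1'
python3 -c "
from h import *
st()
cv2.imwrite('pics/w7.png',grab_frame('wrist')[150:350,400:640].repeat(3,0).repeat(3,1))"
```

```text
time: 10.75
tool_pos: [0.5266, -0.0495, 0.0343]
tool_rot: [0.0, 0.815, -0.579, -0.0]
contact_force: [0.0, 2.1, 0.7]
gripper_width: -0.003
t 10.75 panel mm [ -0.  -80.9  34.3] xaxis [ 0.33  -0.944 -0.   ] z [-0.  0. -1.] F panel [0.71 2.01 0.65] w -0.0
```

View pics/w7.png

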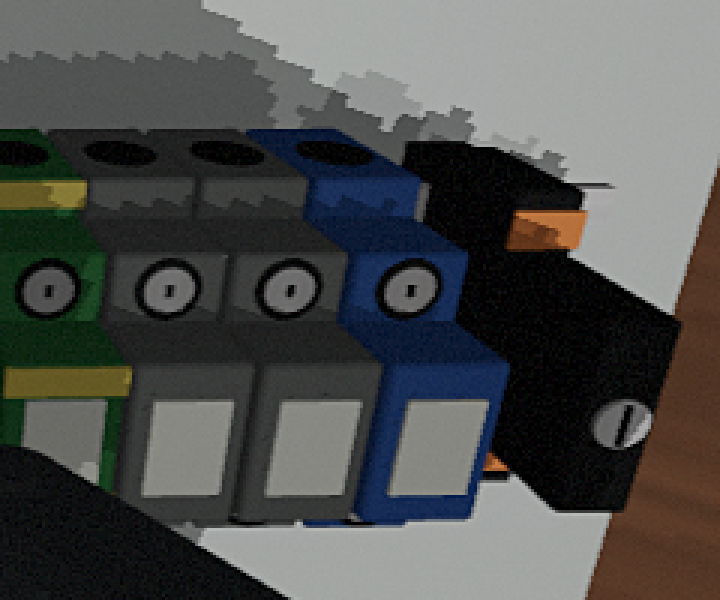

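```bash
python3 -m inch '0.001 0 0 0 0 0 1;0.001 0 0 0 0 0 1;0.001 0 0 0 0 0 1;0.001 0 0 0 0 0 1'
python3 -m inch '0.0008 0 0 0 0 0 1;0.0008 0 0 0 0 0 1'
python3 -c "
from h import *
st()"
python3 -m inch '0.0005 0 0 0 0 0 1;0.0005 0 0 0 0 0 1'
python3 -m inch '0.0005 0 0 0 0 0 1;0.0005 0 0 0 0 0 1'
python3 -c "
from h import *
st()
cv2.imwrite('pics/w8.png',grab_frame('wrist')[150:350,400:640].repeat(3,0).repeat(3,1))"
```

```text
time: 11.13
tool_pos: [0.5279, -0.0533, 0.0343]
tool_rot: [0.0, 0.815, -0.579, -0.0]
contact_force: [-0.6, 2.5, 1.3]
gripper_width: -0.002
time: 11.3
tool_pos: [0.5284, -0.0548, 0.0343]
tool_rot: [0.0, 0.815, -0.579, -0.0]
contact_force: [-1.8, 2.6, -0.1]
gripper_width: 0.002
t 11.3 panel mm [ -0.  -86.5  34.3] xaxis [ 0.33  -0.944 -0.   ] z [-0.  0. -1.] F panel [-0.87  3.08 -0.13] w 0.0
time: 11.47
tool_pos: [0.5287, -0.0557, 0.0343]
tool_rot: [0.0, 0.815, -0.579, -0.0]
contact_force: [-0.4, 1.9, 1.5]
gripper_width: 0.001
time: 11.63
tool_pos: [0.5291, -0.0566, 0.0343]
tool_rot: [0.0, 0.815, -0.579, -0.0]
contact_force: [0.2, 2.0, 1.1]
gripper_width: 0.002
t 11.63 panel mm [  0.  -88.4  34.3] xaxis [ 0.33  -0.944  0.   ] z [-0. -0. -1.] F panel [0.88 1.84 1.15] w 0.0
```

View pics/w8.png

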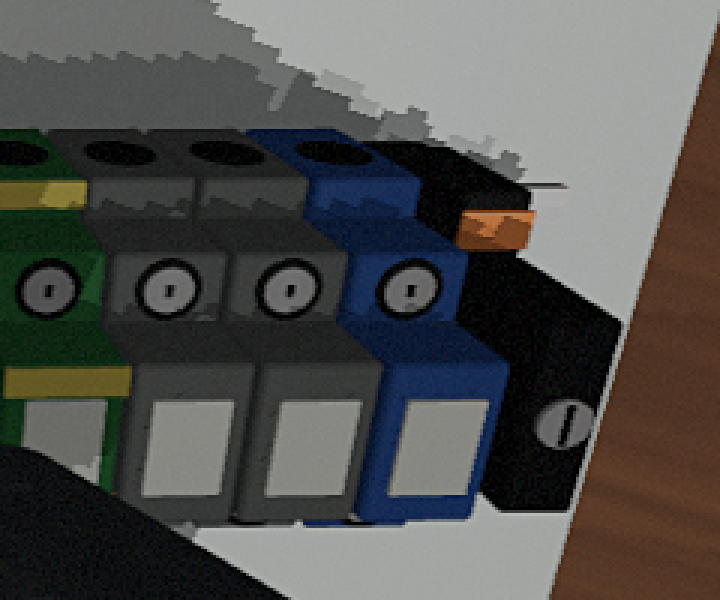

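```bash
python3 -m inch '0.0005 0 0 0 0 0 1;0.0005 0 0 0 0 0 1'
python3 -m inch '0.0005 0 0 0 0 0 1;0.0005 0 0 0 0 0 1' | grep -E "pos|force"
python3 -c "
from h import *
st()"
```

```text
time: 11.85
tool_pos: [0.5294, -0.0575, 0.0343]
tool_rot: [-0.0, 0.815, -0.579, -0.0]
contact_force: [-0.4, 2.3, 0.4]
gripper_width: 0.003
tool_pos: [0.5297, -0.0585, 0.0343]
contact_force: [-0.8, 2.2, 0.6]
t 12.02 panel mm [  0.  -90.4  34.3] xaxis [ 0.33  -0.944  0.   ] z [-0. -0. -1.] F panel [-0.04  2.34  0.6 ] w -0.0
```

```bash
python3 -m inch '0.0003 0 0 0 0 0 1;0.0003 0 0 0 0 0 1' | grep -E "pos|force"
python3 -c "
from h import *
st()"
```

```text
tool_pos: [0.5299, -0.059, 0.0343]
contact_force: [-0.9, 2.7, 1.0]
t 12.18 panel mm [  0.  -91.   34.3] xaxis [ 0.33  -0.944 -0.   ] z [-0.  0. -1.] F panel [0.01 2.85 0.97] w 0.0
```

```bash
python3 -m inch '0.0003 0 0 0 0 0 1;0.0002 0 0 0 0 0 1' | grep -E "pos|force"
python3 -c "
from h import *
st()
cv2.imwrite('pics/w9.png',grab_frame('wrist')[150:350,400:640].repeat(3,0).repeat(3,1))"
```

```text
tool_pos: [0.5301, -0.0595, 0.0343]
contact_force: [-1.2, 2.4, 1.0]
t 12.35 panel mm [ -0.  -91.5  34.3] xaxis [ 0.33  -0.944 -0.   ] z [-0. -0. -1.] F panel [-0.31  2.64  0.97] w 0.0
```

View pics/w9.png

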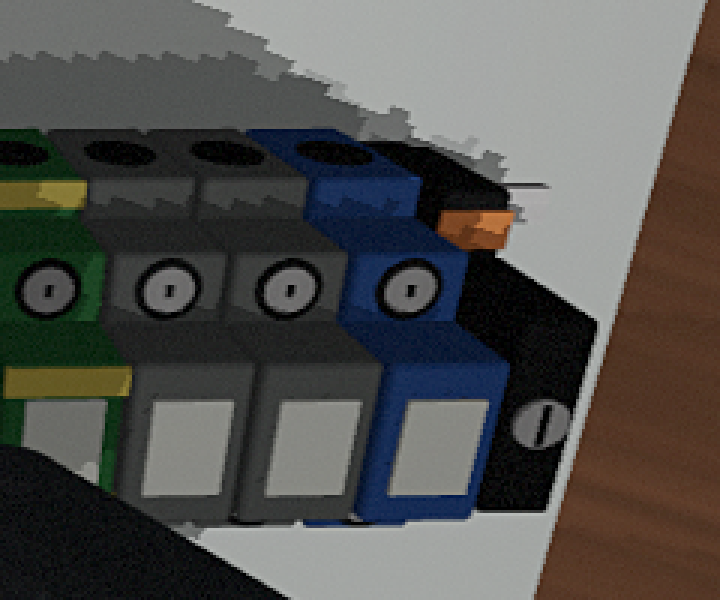

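```bash
python3 -m inch '0.0003 0 0 0 0 0 1;0.0002 0 0 0 0 0 1' | grep -E "pos|force"
python3 -c "
from h import *
st()"
```

```text
tool_pos: [0.5302, -0.06, 0.0343]
contact_force: [-0.7, 2.4, 0.4]
t 12.57 panel mm [  0.  -92.   34.3] xaxis [ 0.33  -0.944 -0.   ] z [-0.  0. -1.] F panel [0.14 2.45 0.41] w -0.0
```

```bash
python3 -m inch '0.0003 0 0 0 0 0 1;0.0002 0 0 0 0 0 1' | grep -E "pos|force"
python3 -c "
from h import *
st()"
```

```text
tool_pos: [0.5304, -0.0604, 0.0343]
contact_force: [-0.7, 1.5, 0.4]
t 12.73 panel mm [  0.  -92.5  34.3] xaxis [ 0.33  -0.944 -0.   ] z [-0.  0. -1.] F panel [-0.14  1.61  0.39] w 0.0
```

```bash
python3 -m inch '0.0003 0 0 0 0 0 1;0.0002 0 0 0 0 0 1' | grep -E "pos|force"
python3 -c "
from h import *
st()"
```

```text
tool_pos: [0.5306, -0.0609, 0.0343]
contact_force: [-0.4, 2.6, 1.4]
t 12.9 panel mm [  0.  -93.   34.3] xaxis [ 0.33  -0.944  0.   ] z [ 0. -0. -1.] F panel [0.51 2.59 1.39] w 0.0
```

```bash
python3 -m inch '0.0003 0 0 0 0 0 1;0.0002 0 0 0 0 0 1' | grep -E "pos|force"
python3 -c "
from h import *
st()"
```

```text
tool_pos: [0.5307, -0.0614, 0.0343]
contact_force: [-0.6, 2.5, 1.0]
t 13.07 panel mm [  0.  -93.5  34.3] xaxis [ 0.33  -0.944  0.   ] z [-0. -0. -1.] F panel [0.26 2.54 0.97] w -0.0
```

```bash
python3 -m inch '0.0003 0 0 0 0 0 1;0.0002 0 0 0 0 0 1' | grep -E "pos|force"
python3 -c "
from h import *
st()
cv2.imwrite('pics/w10.png',grab_frame('wrist')[150:350,400:640].repeat(3,0).repeat(3,1))"
```

```text
tool_pos: [0.5309, -0.0619, 0.0343]
contact_force: [-1.3, 1.9, -0.0]
t 13.23 panel mm [  0.  -94.   34.3] xaxis [ 0.33  -0.944  0.   ] z [-0. -0. -1.] F panel [-0.6   2.26 -0.03] w -0.0
```

View pics/w10.png

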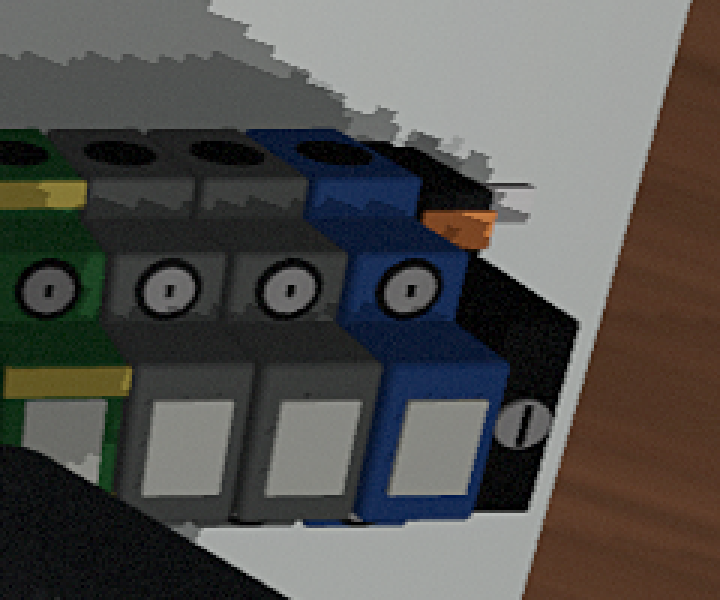

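```bash
python3 -m inch '0.0003 0 0 0 0 0 1;0.0002 0 0 0 0 0 1' | grep -E "pos|force"
python3 -c "
from h import *
st()"
```

```text
tool_pos: [0.5311, -0.0624, 0.0343]
contact_force: [-1.0, 1.1, 0.7]
t 13.45 panel mm [  0.  -94.5  34.3] xaxis [ 0.33  -0.944  0.   ] z [ 0. -0. -1.] F panel [-0.61  1.38  0.7 ] w -0.0
```

```bash
python3 -m inch '0.0003 0 0 0 0 0 1;0.0002 0 0 0 0 0 1' | grep -E "pos|force"
python3 -c "
from h import *
st()"
```

```text
tool_pos: [0.5312, -0.0629, 0.0343]
contact_force: [-0.4, 1.6, 0.8]
t 13.62 panel mm [  0.  -95.   34.3] xaxis [ 0.329 -0.944  0.   ] z [ 0. -0. -1.] F panel [0.11 1.68 0.83] w -0.0
```

```bash
python3 -m inch '0.0003 0 0 0 0 0 1;0.0002 0 0 0 0 0 1' | grep -E "pos|force"
python3 -c "
from h import *
st()"
```

```text
tool_pos: [0.5314, -0.0633, 0.0343]
contact_force: [-0.7, 2.0, 0.7]
t 13.78 panel mm [  0.  -95.5  34.3] xaxis [ 0.33  -0.944 -0.   ] z [ 0.  0. -1.] F panel [0.   2.1  0.71] w -0.0
```

```bash
python3 -m inch '0.0003 0 0 0 0 0 1;0.0002 0 0 0 0 0 1' | grep -E "pos|force"
python3 -c "
from h import *
st()"
```

```text
tool_pos: [0.5314, -0.0634, 0.0343]
contact_force: [-1.3, 5.0, 2.1]
t 13.95 panel mm [  0.  -95.6  34.3] xaxis [ 0.329 -0.944 -0.001] z [-0.     0.001 -1.   ] F panel [0.47 5.15 2.12] w -0.0
```

```bash
python3 -m inch '0.0003 0 0 0 0 0 1;0.0002 0 0 0 0 0 1' | grep -E "pos|force"
python3 -c "
from h import *
st()
cv2.imwrite('pics/w11.png',grab_frame('wrist')[150:350,400:640].repeat(3,0).repeat(3,1))"
```

```text
tool_pos: [0.5314, -0.0634, 0.0343]
contact_force: [-2.7, 6.8, 2.5]
t 14.12 panel mm [  0.  -95.6  34.3] xaxis [ 0.329 -0.944 -0.002] z [-0.001  0.002 -1.   ] F panel [-0.3   7.27  2.51] w -0.0
```

View pics/w11.png

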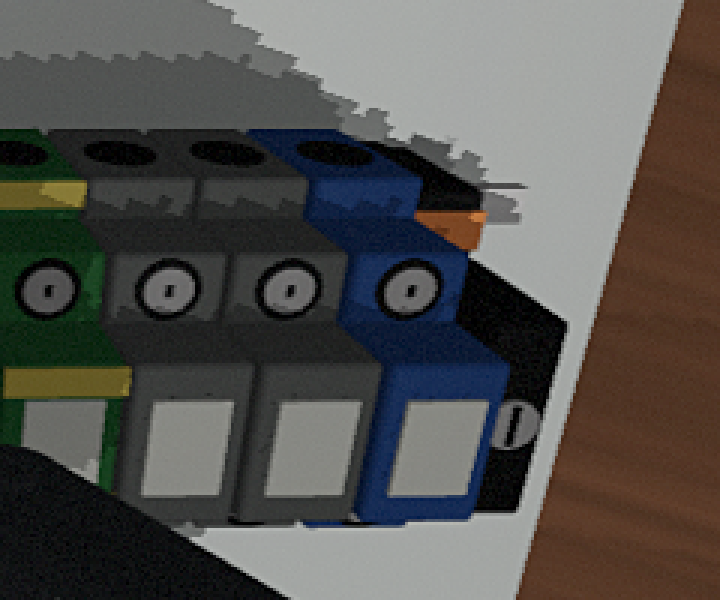

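The train has hit the bracket: the TCP stalled at y=-95.6 and the force rose to 7 N. One slight extra press, then I'll retreat straight back before lifting.

```bash
python3 -m inch '0.0004 0 0 0 0 0 1;0 0 0 0 0 0 1;0 0 0 0 0 0 1'
python3 -m inch '-0.0005 0 0 0 0 0 1;-0.0005 0 0 0 0 0 1;-0.001 0 0 0 0 0 1;-0.002 0 0 0 0 0 1;-0.004 0 0 0 0 0 1;-0.006 0 0 0 0 0 1;-0.008 0 0 0 0 0 1;-0.008 0 0 0 0 0 1;-0.005 0 0 0 0 0 1;0 0 0 0 0 0 1'
python3 -c "
from h import *
st()
cv2.imwrite('pics/w12.png',grab_frame('wrist'))"
```

```text
time: 14.42
tool_pos: [0.5314, -0.0634, 0.0343]
tool_rot: [-0.001, 0.815, -0.579, -0.001]
contact_force: [-3.5, 8.3, 3.3]
gripper_width: 0.001
time: 15.25
tool_pos: [0.5197, -0.0304, 0.0341]
tool_rot: [0.0, 0.816, -0.578, -0.0]
contact_force: [0.5, -0.7, -0.1]
gripper_width: 0.001
t 15.25 panel mm [ -0.2 -60.6  34.1] xaxis [ 0.331 -0.944 -0.   ] z [-0.  0. -1.] F panel [ 0.26 -0.85 -0.05] w 0.0
```

View pics/w12.png

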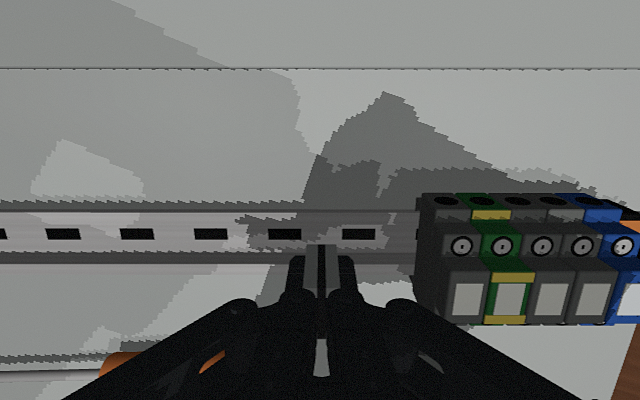

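The finger is clear of the row and the blocks still sit together. Now I'll lift, then move the camera over the bracket for a look straight down.

```bash
python3 -m inch '0 0 -0.01 0 0 0 1;0 0 -0.03 0 0 0 1;0 0 -0.03 0 0 0 1;0 0 -0.03 0 0 0 1;0 0 -0.03 0 0 0 1;0 0 -0.02 0 0 0 1'
python3 -m inch '0.02 0.01 0 0 0 0 1;0.03 0.01 0 0 0 0 1;0.03 0.01 0 0 0 0 1;0.03 0.01 0 0 0 0 1;0.01 0 0 0 0 0 1;0 0 0 0 0 0 1;0 0 0 0 0 0 1;0 0 0 0 0 0 1'
python3 -c "
from h import *
st()
im=grab_frame('wrist');cv2.imwrite('pics/w13.png',im);cv2.imwrite('pics/t13.png',cv2.resize(grab_frame('top')[130:275,225:415],None,fx=4,fy=4,interpolation=cv2.INTER_CUBIC))"
```

```text
time: 15.8
tool_pos: [0.5217, -0.0321, 0.189]
tool_rot: [-0.001, 0.815, -0.579, 0.002]
contact_force: [-0.4, 0.0, -0.7]
gripper_width: -0.007
time: 16.47
tool_pos: [0.5221, -0.1571, 0.1844]
tool_rot: [-0.0, 0.816, -0.579, -0.0]
contact_force: [-0.1, 0.0, -0.4]
gripper_width: -0.0
t 16.47 panel mm [ -39.7 -181.   184.4] xaxis [ 0.33  -0.944 -0.001] z [-0.     0.001 -1.   ] F panel [-0.05  0.04 -0.45] w -0.0
```

View pics/w13.png

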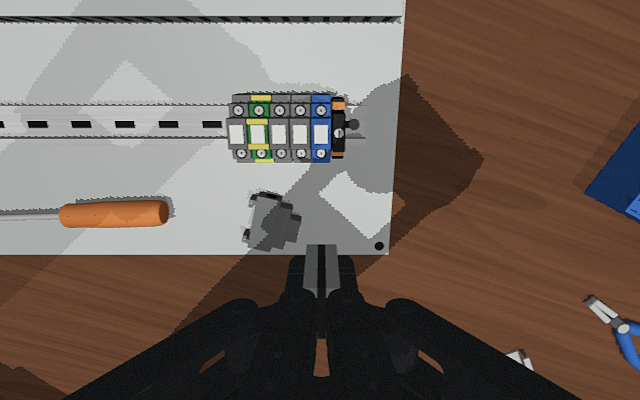

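View pics/t13.png

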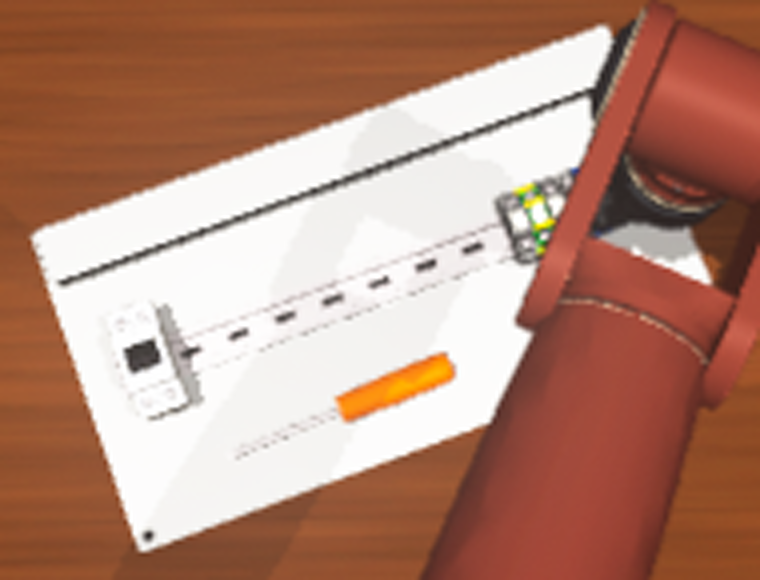

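```bash
python3 -c "
import cv2
im=cv2.imread('pics/w13.png')[80:175,215:375];cv2.imwrite('pics/w14.png',cv2.resize(im,None,fx=5,fy=5,interpolation=cv2.INTER_CUBIC))"
```

```text
(no output)
```

View pics/w14.png

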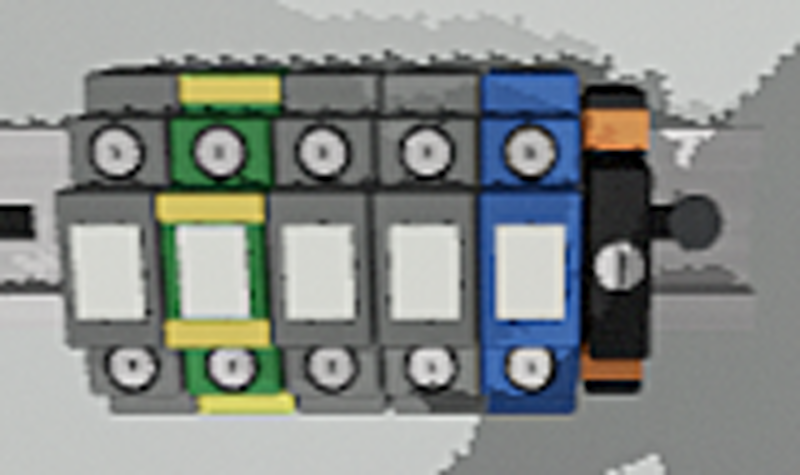

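The view from above shows all five blocks flush with each other and against the black bracket. The hand is about 120 mm above the row, touching nothing, and the spare block and screwdriver haven't moved.

```bash
python3 -c "
from h import *
st(); print(job_done())"
```

```text
t 16.57 panel mm [ -39.6 -180.7  184.3] xaxis [ 0.331 -0.944 -0.   ] z [-0.  0. -1.] F panel [-0.69 -0.26  0.34] w -0.0
the job is handed in; nothing more can be done
None
```

The five terminal blocks now sit snug against the black end bracket with no visible gaps, and I handed the job in at 16.6 s.

- **Push:** I closed the gripper and put a fingertip behind the last grey block, low on its face. I pushed the row about 165 mm along the rail, as one train. The force along the rail stayed around 2–3.5 N, which fits five sliding blocks.
- **Contact with the bracket:** The tip stalled and the force rose to about 7 N. I pressed once more, to about 9 N, then backed straight off and lifted clear.
- **Last checks:** The wrist view from above showed the five blocks flush with each other and the blue one against the bracket. The force read about zero, with the hand roughly 120 mm above the blocks. The spare block and screwdriver look unmoved. I didn't look separately at the other loose items, but the arm never went near them.
- **Disagreement:** My camera estimate put the stop about 5 mm short of where the row actually met the bracket, so I relied on the force rise and the pictures instead.

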